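Run a fingertip round the clip lid of a flower-food pail

TASK

Fasten the lid of the white pail: run the fingertips clockwise (seen from above) round the lid's edge, from the filler cap all the way round, gently folding the six raised clip tabs down flat one after another as you come to them. Touch the tabs only lightly, lift nothing, and leave the pail, the ribbon spool on its lid and everything else on the bench where they stand.

Things in the scene. Friction and masses are not known exactly. Their poses are not given: they have to be found in the camera images.
- pail: White plastic pail, full (about 3 kg), standing loose, 145 mm across at the foot; flat white lid 192 mm across, its top 145 mm above the bench. Origin: centre of the underside; z up, x points from the middle to the filler cap. Six like steel tabs ring the lid's edge: tab 1 to 6, centres 82 mm from the middle, at 50, 102, 154, 206, 258, 310 degrees clockwise (from above) from x.
- filler_cap (a point): Top centre of the filler cap, a low white round cap on the lid, 28 mm across, 16 mm tall, its axis 46 mm from the pail's middle.
- lid_spool: Small spool of ribbon, 42 mm across, 26 mm tall, standing loose on the lid inside the ring of tabs, about 20 mm from the middle, on the side away from the filler cap. Origin: centre of its underside.
- tab1 (a joint): Fold angle of tab 1 (rad): 0 flat on the lid (stop), larger is raised; starts at 0.4 to 0.75, stop at 0.9. Dark steel strip 34 mm long, lying along the rim, 18 mm wide, 3 mm thick, hinged across the rim at the end met first going clockwise; the far end stands up. Flat, its top is 148.5 mm above the bench. About 1 N on the free end folds it; it stays where it is left.
- tab1_tip (a point): Middle of the free end of tab 1, on its top face; moves with the tab. Going clockwise, a fingertip sliding level with a flat tab's top rides along the strip from its hinge to this end and folds it down.
- tab2 (a joint): Fold angle of tab 2 (rad): 0 flat on the lid (stop), larger is raised; starts at 0.4 to 0.75, stop at 0.9. Dark steel strip 34 mm long, lying along the rim, 18 mm wide, 3 mm thick, hinged across the rim at the end met first going clockwise; the far end stands up. Flat, its top is 148.5 mm above the bench. About 1 N on the free end folds it; it stays where it is left.
- tab2_tip (a point): Middle of the free end of tab 2, on its top face; moves with the tab. Going clockwise, a fingertip sliding level with a flat tab's top rides along the strip from its hinge to this end and folds it down.
- tab3 (a joint): Fold angle of tab 3 (rad): 0 flat on the lid (stop), larger is raised; starts at 0.4 to 0.75, stop at 0.9. Dark steel strip 34 mm long, lying along the rim, 18 mm wide, 3 mm thick, hinged across the rim at the end met first going clockwise; the far end stands up. Flat, its top is 148.5 mm above the bench. About 1 N on the free end folds it; it stays where it is left.
- tab3_tip (a point): Middle of the free end of tab 3, on its top face; moves with the tab. Going clockwise, a fingertip sliding level with a flat tab's top rides along the strip from its hinge to this end and folds it down.
- tab4 (a joint): Fold angle of tab 4 (rad): 0 flat on the lid (stop), larger is raised; starts at 0.4 to 0.75, stop at 0.9. Dark steel strip 34 mm long, lying along the rim, 18 mm wide, 3 mm thick, hinged across the rim at the end met first going clockwise; the far end stands up. Flat, its top is 148.5 mm above the bench. About 1 N on the free end folds it; it stays where it is left.
- tab4_tip (a point): Middle of the free end of tab 4, on its top face; moves with the tab. Going clockwise, a fingertip sliding level with a flat tab's top rides along the strip from its hinge to this end and folds it down.
- tab5 (a joint): Fold angle of tab 5 (rad): 0 flat on the lid (stop), larger is raised; starts at 0.4 to 0.75, stop at 0.9. Dark steel strip 34 mm long, lying along the rim, 18 mm wide, 3 mm thick, hinged across the rim at the end met first going clockwise; the far end stands up. Flat, its top is 148.5 mm above the bench. About 1 N on the free end folds it; it stays where it is left.
- tab5_tip (a point): Middle of the free end of tab 5, on its top face; moves with the tab. Going clockwise, a fingertip sliding level with a flat tab's top rides along the strip from its hinge to this end and folds it down.
- tab6 (a joint): Fold angle of tab 6 (rad): 0 flat on the lid (stop), larger is raised; starts at 0.4 to 0.75, stop at 0.9. Dark steel strip 34 mm long, lying along the rim, 18 mm wide, 3 mm thick, hinged across the rim at the end met first going clockwise; the far end stands up. Flat, its top is 148.5 mm above the bench. About 1 N on the free end folds it; it stays where it is left.
- tab6_tip (a point): Middle of the free end of tab 6, on its top face; moves with the tab. Going clockwise, a fingertip sliding level with a flat tab's top rides along the strip from its hinge to this end and folds it down.
- bench_spool: Bystander: spool of red ribbon, 64 mm across, 40 mm tall, standing on the bench. Origin: centre of its underside.
- shears: Bystander: pruning shears with red handles, about 175 mm long and 14 mm tall, lying flat. Origin: at bench level, on the blade line, about 30 mm behind the pivot.
- cup: Bystander: blue ceramic beaker without handle, 76 mm across, 85 mm tall. Origin: centre of its underside.
- jar: Bystander: amber screw-top jar, 60 mm across, 95 mm tall. Origin: centre of its underside.
- pin_box: Bystander: cardboard box 80 x 50 x 28 mm. Origin: centre of its underside.
- saucer: Bystander: terracotta saucer 110 mm across, 18 mm tall. Origin: centre of its underside.
Things that resemble listed ones, but are neither listed nor needed, are in the scene too. What is shaped like the lid_spool but green or turquoise is not meant.

How it is judged:
On the way, in this order (a step that is already met when the one before it is completed fails the run):
1. tab 1 is folded flat (the first one clockwise from the filler cap) (value of joint tab1 below 0.15 rad), for 0.1 s.
2. tab 2 is folded flat, before any later tab (value of joint tab2 below 0.15 rad), for 0.1 s.
3. tab 3 is folded flat, before any later tab (value of joint tab3 below 0.15 rad), for 0.1 s.
4. tab 4 is folded flat, before any later tab (value of joint tab4 below 0.15 rad), for 0.1 s.
5. tab 5 is folded flat, before any later tab (value of joint tab5 below 0.15 rad), for 0.1 s.
6. tab 6 is folded flat (value of joint tab6 below 0.15 rad), for 0.1 s.
At the end, for the whole second after the job is handed in: All six tabs are folded to within 0.15 rad of flat (free end at most 5 mm up), folded in order clockwise from the filler cap; the pail stands upright, still and within 20 mm of where it was, the spool on the lid within 15 mm and upright, all bystanders within 20 mm (value of joint each of tab1, tab2, tab3, tab4, tab5, tab6 below 0.15 rad and distance of each of pail, bench_spool, shears, cup, jar, pin_box, saucer from where it was at the start of the episode below 0.02 m and angle between each of pail, lid_spool's own z axis and vertical below 0.05 rad and linear speed of pail below 0.01 m/s and distance of lid_spool from where it was at the start of the episode below 0.015 m); the robot touches nothing.
It fails at once if the pail is lifted, tipped or pushed away (20 mm, 0.1 rad) (distance of pail from where it was at the start of the episode above 0.02 m or angle between pail's own z axis and vertical above 0.1 rad).
It fails at once if the spool on the lid is lifted, knocked over or shifted by 15 mm (distance of lid_spool from where it was at the start of the episode above 0.015 m or angle between lid_spool's own z axis and vertical above 0.3 rad).
It fails at once if a tab or the lid is pressed hard (over 40 N) (contact force between the arm and pail above 40 N).
It fails at once if a bystander is moved by 20 mm (distance of any of bench_spool, shears, cup, jar, pin_box, saucer from where it was at the start of the episode above 0.02 m).
It also fails if it takes over 54 s, if anything falls off the work surface, if the arm or the gripper's body presses on something with over 40 N, if the wrist force passes 120 N, or if a joint passes its speed limit or range.

ROBOT

A 6-joint arm with a two-finger parallel gripper is mounted at the origin on the work surface. World frame = base frame: x ahead of the robot, y to its left, z up, the work surface at z = 0. Lengths are in m, angles in rad, forces in N, time in s.
With the tool pointing down it reaches from about 0.225 to 0.875 m from the base axis. Payload 3.4 kg.
Tool frame: the origin (TCP) lies midway between the tips of the shut fingers; the grasp point (between the pads) lies 19 mm behind it (pinch_z is the distance from the TCP to the grasp point, in m); z points along the fingers, y is the line along which they close (so a half turn about z gives the same grasp; the last joint's range is limited). The gripper opens to 85 mm and grips with 20 to 120 N. Pads are 22 mm wide; open, the fingers measure 114 mm over their backs; the gripper's body (76 mm by 85 mm) begins 54 mm behind the grasp point. The pads swing forward as they close: fully open they stand 13 mm farther back than shut.
Start: joints at [-1.4, 0.276, 1.505, -0, 1.361, -0.121], TCP at [0.165, -0.551, 0.231] pointing down, gripper open.
Joint ranges: [-2.89, 2.89], [-0.75, 2.08], [0.22, 2.7], [-1.18, 4.32], [0.11, 2.71], [-2.7, 2.7]. Speed limits (rad/s): [2.57, 2.57, 3.14, 3.14, 3.14, 3.14].

INTERFACE

Orientations are given as a 3x3 rotation matrix whose columns are the frame's x, y, z axes.
In Python, from plant import * gives the robot as it stands.
- The arm moves only by the shell command python3 -m creep 'ROWS'. ROWS is JSON, a list of rows, each a list of 3 entries, a list of its own where there are three numbers: the shift along the tool's x, y, z in cm, then the turn, a rotation vector about the tool's x, y, z in units of 6 degrees (1.0 is 6 degrees), then the gripper's target within -1 to 1 (fully open at 1, half-way at 0, shut at -1). In form: [[[dx, dy, dz], [wx, wy, wz], claw], ...]. A call has 1 to 20 rows; each row shifts and turns the commanded pose from where the row before left it, along the tool's axes as they then stand; what a row does not reach is not made up. A row lasts 1/10 s, in which the tool goes at most 50 mm and 8.59 degrees, less where a joint would pass 70% of its speed; a pose out of reach is approached as far as the arm can. A call is refused whole if a number of a shift passes 5 or a number of a turn 1, either way. A call with a gripper value outside its range is refused whole. The fingers move at their own pace and stop on an object; the grip force is fixed at half the most. Time passes only in rows, so rows that do not move let the fingers close. It gives the time, the measured TCP pose, the force, the opening and the grip force at its end, in the units of the state.
- state(): the state, without advancing time (a new reading comes with each control period).
- get_image(name): name is "scene" or "top" or "wrist"; returns a dict with "frame" (480x640x3 uint8, red, green, blue), "fovy" (degrees; the focal length in pixels is half the picture's height over the tangent of half this angle, whatever the lens; pixels are square), "cx", "cy" (the principal point, pixels), "k1" (the pictures are not rectified: a ray, as slopes to the right and down, at radius r is drawn at 1 + k1 r^2 times it, then the intrinsics apply), "world_from_camera" (4x4, takes a point from camera to world coordinates). Camera axes: x right, y up, looking along -z (the intrinsics and any distortion apply to the point x, -y, -z); pixel columns grow to the right and rows downward; lengths in m; the calibration is good to about 2 mm. A picture is of the moment at which its call begins. There is no depth.
- finish_job(): hands the job in; it is judged then, once.
Trained networks look in the newest picture that a camera, given by its name, has taken for a name from the list of things; names that differ only in an ending like _2 or _b are one class to them, and where a whole thing is asked for, a point or a joint stands for the part that bears it (a point fixed in the world has none). Each returns a list of dicts, best first, with "score" (0 to 1); they miss things now and then, are a little off and sometimes report something else, mostly with a low value. They report only what shows in the picture. A call takes as long as a camera call. They do not tell look-alikes from the thing itself.
- trace(camera, query): "pixels" (480x640 bool, what is visible of it) and "rect" ([left, top, right, bottom] in pixels, round what is visible of it).
The state is a dict: "clock": time; "qpos": joint angles; "joint_vel": joint speeds; "joint_efforts": joint torques, N m; "tcp_pos": TCP position; "tool_rot": TCP orientation; "wrist_force": force on the tool from outside, world axes, zero at the start; "wrist_torque": the same for the moment, N m; "width": finger opening in m; "grip_force": force on a finger pad.
Only numpy, scipy, OpenCV 4.12 (cv2) and the standard library are available. Lean on these libraries where they do the work, as an engineer would, in place of code of your own. Each camera call takes 0.05 s, during which the arm holds its last target. There are 200 camera calls.

## Working session

There is one attempt and no reset: what is moved stays moved. The work goes in short steps, Python scripts to look and compute and a shell command to move; the robot and the scene stay as the last step left them, time stands still between calls to the robot, and variables do not carry over. Pictures are saved under pics/ and viewed, at most 10 in all, crops included, and the job is handed in when it is done.

```bash
mkdir -p pics; ls; cat > h.py <<'E'
from plant import *
import numpy as np, cv2
def cam(n):
    d=get_image(n); cv2.imwrite
    return d
def proj(d,P):
    P=np.atleast_2d(P); M=np.linalg.inv(np.array(d["world_from_camera"]))
    c=P@M[:3,:3].T+M[:3,3]; s=np.c_[c[:,0]/-c[:,2],-c[:,1]/-c[:,2]]
    r2=(s**2).sum(1,keepdims=True); f=240/np.tan(np.radians(d["fovy"])/2)
    return s*(1+d["k1"]*r2)*f+[d["cx"],d["cy"]]
def ray(d,uv,z):
    f=240/np.tan(np.radians(d["fovy"])/2); uv=np.atleast_2d(uv)
    t=(uv-[d["cx"],d["cy"]])/f; s=t.copy()
    for _ in range(20): s=t/(1+d["k1"]*(s**2).sum(1,keepdims=True))
    M=np.array(d["world_from_camera"]); v=np.c_[s[:,0],-s[:,1],-np.ones(len(s))]@M[:3,:3].T
    o=M[:3,3]; return o+v*((z-o[2])/v[:,2])[:,None]
E
python3 - <<'E'
from h import *
for n in ("scene","top"):
    d=cam(n); cv2.imwrite(f"pics/{n}0.png",d["frame"][:,:,::-1])
    print(n,d["fovy"],d["k1"],np.round(d["world_from_camera"],3).tolist())
    for q in ("pail","filler_cap","lid_spool","tab1","bench_spool","cup","jar","saucer","pin_box","shears"):
        for r in trace(n,q)[:8 if q=="tab1" else 3]:
            m=np.argwhere(r["pixels"]).mean(0)[::-1]
            print(n,q,round(r["score"],2),np.round(r["rect"]).tolist(),m.round(1),ray(d,m,.145 if q in("pail","tab1","filler_cap","lid_spool") else 0.03)[0].round(3))
print(state())
E
```

```text
pics
scene 50.88731520697259 -0.04346813640118075 [[0.321, -0.699, 0.639, 1.116], [0.947, 0.241, -0.212, -0.283], [-0.006, 0.674, 0.739, 0.883], [0.0, 0.0, 0.0, 1.0]]
scene pail 0.89 [263.0, 226.0, 369.0, 337.0] [315.3 282.1] [ 0.59  -0.139  0.145]
scene pail 0.55 [342.0, 281.0, 359.0, 294.0] [348.7 286.9] [ 0.619 -0.086  0.145]
scene pail 0.47 [271.0, 276.0, 288.0, 299.0] [278.9 286.2] [ 0.577 -0.204  0.145]
scene filler_cap 0.84 [263.0, 225.0, 364.0, 342.0] [315.3 281.9] [ 0.589 -0.139  0.145]
scene lid_spool 0.81 [308.0, 244.0, 328.0, 269.0] [316.5 254.8] [ 0.529 -0.118  0.145]
scene lid_spool 0.68 [218.0, 207.0, 239.0, 229.0] [226.6 216.7] [ 0.374 -0.26   0.145]
scene lid_spool 0.56 [152.0, 342.0, 176.0, 367.0] [164.5 355.1] [ 0.651 -0.416  0.145]
scene tab1 0.68 [326.0, 234.0, 342.0, 239.0] [334.3 233.9] [ 0.49  -0.069  0.145]
scene tab1 0.62 [271.0, 278.0, 288.0, 300.0] [278.7 286. ] [ 0.576 -0.204  0.145]
scene tab1 0.55 [352.0, 253.0, 364.0, 259.0] [358.5 255.6] [ 0.557 -0.043  0.145]
scene tab1 0.52 [291.0, 224.0, 302.0, 240.0] [296.4 232.5] [ 0.462 -0.138  0.145]
scene tab1
[... 2834 characters left out ...]
54e-01]), 'joint_vel': array([-7.69129800e-05,  3.01564161e-04,  4.85592845e-04, -1.12185148e-04,
        2.63101010e-04,  1.01677279e-03]), 'joint_efforts': array([ 3.81897789e-04, -4.16673267e+01, -2.46100008e+01, -7.54408939e-05,
        3.62898311e-05,  6.51553052e-06]), 'tcp_pos': array([ 0.16543015, -0.5507117 ,  0.23134119]), 'tool_rot': array([[ 9.57726114e-01,  2.87681577e-01,  1.52778788e-05],
       [ 2.87681577e-01, -9.57726111e-01, -8.24845841e-05],
       [-9.09727176e-06,  8.33928045e-05, -9.99999996e-01]]), 'wrist_force': array([0.71187594, 0.12183114, 0.48296519]), 'wrist_torque': array([ 0.02980615, -0.01156242,  0.00293973]), 'grip_force': 0.0, 'width': 0.0854455255789626}
```

```bash
python3 - <<'E'
import cv2
t=cv2.imread("pics/top0.png"); s=cv2.imread("pics/scene0.png")
cv2.imwrite("pics/topc.png",cv2.resize(t[150:265,290:405],None,fx=5,fy=5,interpolation=cv2.INTER_CUBIC))
cv2.imwrite("pics/scenec.png",cv2.resize(s[215:345,255:380],None,fx=4.6,fy=4.6,interpolation=cv2.INTER_CUBIC))
E
```

```text
(no output)
```

View pics/topc.png

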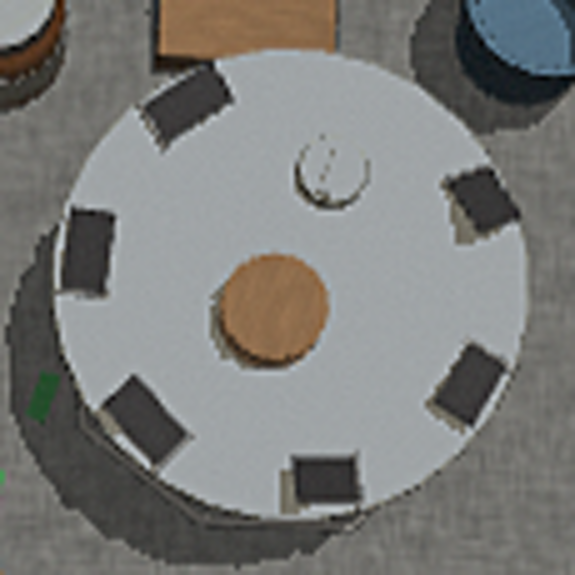

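View pics/scenec.png

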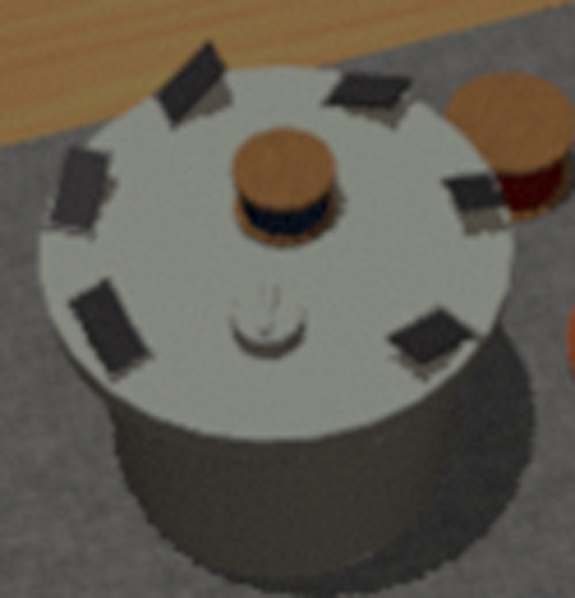

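View pics/scene0.png

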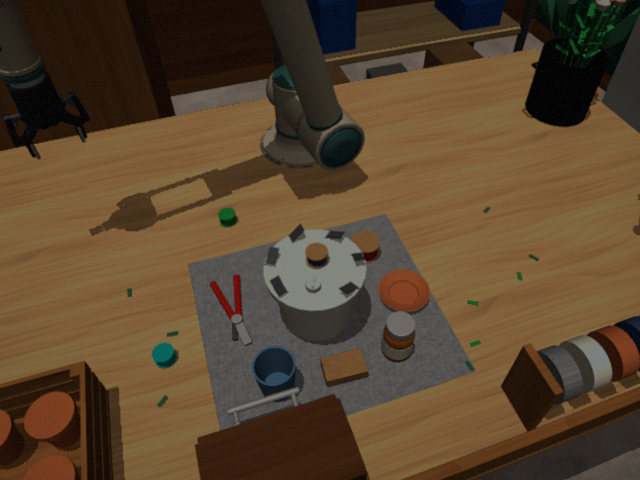

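Top crop: the cap is at (333,172). Clockwise from it come tab 1 (485,200), tab 2 (470,385), tab 3 (325,480), tab 4 (145,420), tab 5 (88,250) and tab 6 (188,103). The tan lid spool is at (273,308). In the scene picture the look-alikes are the green spool (227,216) and the turquoise one (164,355). The spool on the lid at (316,254) is the one meant, because it alone stands on the lid. Next I fit the pail's pose.

```bash
cat > fit.py <<'E'
from h import *
from scipy.optimize import least_squares
A=np.radians([50,102,154,206,258,310])
def tab(x,y,yaw,i,th):
    a=yaw-A[i]; r=np.array([np.cos(a),np.sin(a),0]); t=np.array([np.sin(a),-np.cos(a),0]); c=np.array([x,y,.1455])
    h=c+.082*r-.017*t; e=np.cos(th)*t+[0,0,np.sin(th)]; n=-np.sin(th)*t+[0,0,np.cos(th)]
    P=[h+s*e+w*r+k*n for s in(0,.034) for w in(-.009,.009) for k in (0,.003)]
    return np.array(P)
def poly(d,P): return cv2.convexHull(proj(d,P).astype(np.float32))
E
cat > f1.py <<'E'
from fit import *
D={n:get_image(n) for n in("top","scene")}
blobs={}
g0={"top":(290,150,5),"scene":(255,215,4.6)}
S={"top":[(485,200),(470,385),(325,480),(145,420),(88,250),(188,103)],"scene":[(110,330),(85,190),(195,85),(370,90),(475,192),(432,335)]}
for n,d in D.items():
    g=cv2.cvtColor(d["frame"],cv2.COLOR_RGB2GRAY)
    big=cv2.resize(g,None,fx=4,fy=4,interpolation=cv2.INTER_CUBIC); hs=cv2.cvtColor(d["frame"],cv2.COLOR_RGB2HSV)
    for i,(u,v) in enumerate(S[n]):
        ox,oy,k=g0[n]; p=(ox+u/k,oy+v/k)
        c=g[int(p[1])-1:int(p[1])+2,int(p[0])-1:int(p[0])+2].mean()
        m=(g<c+20).astype(np.uint8); m[:, :int(p[0])-12]=0; m[:,int(p[0])+13:]=0; m[:int(p[1])-12]=0; m[int(p[1])+13:]=0
        _,L,st,ce=cv2.connectedComponentsWithStats(m,connectivity=4)
        l=L[int(p[1]),int(p[0])]; blobs[n,i]=ce[l]; print(n,i+1,c.round(),st[l].tolist(),ce[l].round(1))
cap={"top":(290+333/5,150+168/5)}
# lid rim in top: light pixels
f=D["top"]["frame"]; g=cv2.cvtColor(f,cv2.COLOR_RGB2GRAY)[145:270,285:410]; m=(g>125).astype(np.uint8)
c=max(cv2.findContours(m,cv2.RETR_EXTERNAL,cv2.CHAIN_APPROX_NONE)[0],key=cv2.contourArea)
e=cv2.fitEllipse(cv2.convexHull(c)); rc=np.array(e[0])+[285,145]; print("rim top",rc,e[1],ray(D["top"],rc,.145))
def res(p):
    x,y,w=p[:3]; o={"top":p[9:11],"scene":p[11:13]}; r=[]
    for (n,i),b in blobs.items():
        M=cv2.moments(poly(D[n],tab(x,y,w,i,p[3+i]))); r+=list(np.array([M["m10"],M["m01"]])/M["m00"]+o[n]-b)
    r+=list(proj(D["top"],[x,y,.145])[0]+o["top"]-rc)
    return np.r_[np.array(r), p[9:]/1.5]
s=ray(D["top"],rc,.145)[0]
yaw=np.arctan2(*(ray(D["top"],cap["top"],.161)[0]-s)[1::-1]); print("yaw cap",yaw)
q=least_squares(res,[s[0],s[1],yaw]+[.5]*6+[0]*4,loss="soft_l1"); p=q.x
print(p.round(4)); print(res(p).round(1)[:26].reshape(-1,2).tolist())
np.save("pose.npy",p)
v=[]
for n,(ox,oy,k) in (("top",(285,145,3.2)),("scene",(252,215,3.2))):
    im=cv2.resize(D[n]["frame"][oy:oy+125,ox:ox+125,::-1],None,fx=3.2,fy=3.2,interpolation=cv2.INTER_CUBIC)
    o=p[9:11] if n=="top" else p[11:]
    th=np.linspace(0,2*np.pi,60)
    pl=[poly(D[n],tab(*p[:3],i,p[3+i])).reshape(-1,2) for i in range(6)]+[proj(D[n],np.c_[p[0]+.096*np.cos(th),p[1]+.096*np.sin(th),0*th+.145]),proj(D[n],np.c_[p[0]+.046*np.cos(p[2])+.014*np.cos(th),p[1]+.046*np.sin(p[2])+.014*np.sin(th),0*th+.161])]
    for P in pl: cv2.polylines(im,[np.round((P+o-[ox,oy]+.5)*3.2).astype(int)],True,(0,0,255),1)
    v.append(im)
cv2.imwrite("pics/ov.png",np.hstack(v))
E
python3 f1.py
```

```text
top 1 55.0 [379, 184, 15, 13, 108] [386.2 189.5]
top 2 62.0 [377, 219, 14, 16, 130] [383.4 226.5]
top 3 54.0 [349, 242, 13, 9, 101] [354.6 245.7]
top 4 62.0 [310, 225, 17, 18, 144] [318.4 233.6]
top 5 58.0 [302, 192, 11, 17, 147] [307.  199.8]
top 6 60.0 [319, 158, 17, 21, 185] [326.4 168.1]
scene 1 41.0 [271, 276, 16, 20, 166] [278.1 285.8]
scene 2 51.0 [266, 247, 12, 18, 161] [271.9 255.5]
scene 3 37.0 [290, 225, 14, 17, 122] [296.2 232.8]
scene 4 39.0 [326, 231, 18, 8, 106] [334.9 234.5]
scene 5 32.0 [352, 252, 19, 9, 125] [362.1 256.4]
scene 6 37.0 [340, 283, 17, 11, 112] [348.3 288. ]
rim top [347.78902054 206.23573303] (93.71920013427734, 95.40327453613281) [[ 0.55260107 -0.12837923  0.145     ]]
yaw cap -0.38256871860076347
[ 0.553  -0.1285 -0.3824  0.5     0.5     0.5     0.5     0.5     0.5
 -0.2743 -0.3802 -0.1314  1.3157]
[[0.2, 1.0], [0.2, -0.3], [-1.5, -0.0], [0.2, 0.0], [-0.1, -0.4], [0.4, 1.6], [-0.2, 0.4], [0.2, 0.3], [1.5, 0.8], [-0.1, -0.4], [-4.1, 0.6], [0.3, -0.7], [-0.2, -0.6]]
```

View pics/ov.png

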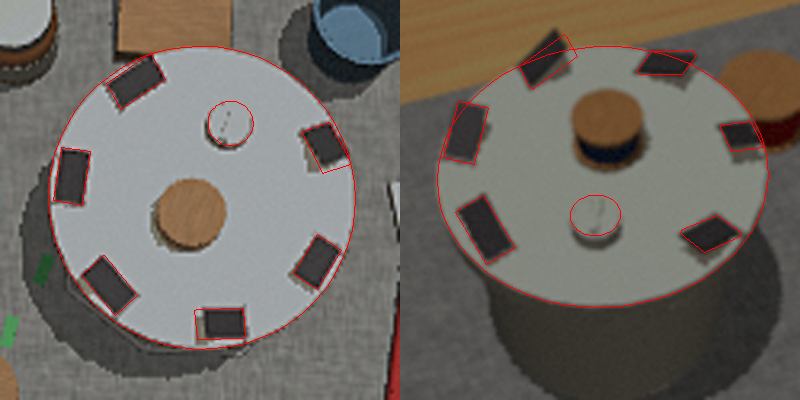

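The overlay fits the rims and tabs to about 2 mm: the pail is at (0.553, -0.1285) with yaw -21.9°. I'll square the tool with the world axes, shut the fingers and move to above the start of the stroke.

```bash
python3 -m creep '[[[0,0,0],[0,0,0.93],-1],[[0,0,0],[0,0,0.93],-1],[[0,0,0],[0,0,0.93],-1],[[3,-2.5,0],[0,0,0],-1],[[3,-2.5,0],[0,0,0],-1],[[3,-2.5,0],[0,0,0],-1],[[3,-2.5,0],[0,0,0],-1],[[3,-2.5,0],[0,0,0],-1],[[3,-2.5,0],[0,0,0],-1],[[3,-2.5,0],[0,0,0],-1],[[3,-2.5,0],[0,0,0],-1],[[3,-2.5,0],[0,0,0],-1],[[3,-2.5,0],[0,0,0],-1],[[3,-2.5,0],[0,0,0],-1],[[3,-2.5,0],[0,0,0],-1],[[3,-2.5,0],[0,0,0],-1],[[3,-2.5,0],[0,0,0],-1],[[3,-2.5,0],[0,0,0],-1]]'; python3 -m creep '[[[0,0,0],[0,0,0],-1],[[0,0,0],[0,0,0],-1]]'
```

```text
clock: 3.0
tcp_pos: [0.6167, -0.1747, 0.2313]
tool_rot: [[1.0, -0.0, 0.0], [-0.0, -1.0, -0.0], [0.0, 0.0, -1.0]]
wrist_force: [0.5, -1.1, 0.4]
width: 0.0003
grip_force: 0.0
clock: 3.2
tcp_pos: [0.6158, -0.1752, 0.2308]
tool_rot: [[1.0, 0.002, -0.001], [0.002, -1.0, -0.0], [-0.001, 0.0, -1.0]]
wrist_force: [-1.4, -0.3, -0.5]
width: -0.0002
grip_force: 0.0
```

```bash
python3 -m creep '[[[0.3,0,2],[0,0,0],-1],[[0.1,0.1,2],[0,0,0],-1],[[0,0,2],[0,0,0],-1],[[0,0,1],[0,0,0],-1],[[0,0,0.6],[0,0,0],-1],[[0,0,0.4],[0,0,0],-1],[[0,0,0],[0,0,0],-1],[[0,0,0],[0,0,0],-1]]'; python3 - <<'E'
from h import *
v=[]
for n,(ox,oy) in (("top",(290,140)),("scene",(250,215))):
    d=get_image(n); v.append(cv2.resize(d["frame"][oy:oy+130,ox:ox+130,::-1],(400,400),interpolation=cv2.INTER_CUBIC))
cv2.imwrite("pics/start.png",np.hstack(v))
s=state(); print(s["tcp_pos"],s["tool_rot"].round(4).tolist())
a=np.radians(-21.9-np.arange(14,332,6)); P=np.c_[.553+.082*np.cos(a),-.1285+.082*np.sin(a)]
D=np.diff(P,axis=0)*100; print((D*[1,-1]).round(2).tolist())
E
```

```text
clock: 4.0
tcp_pos: [0.62, -0.1772, 0.1521]
tool_rot: [[1.0, -0.0, 0.001], [-0.0, -1.0, -0.001], [0.001, 0.001, -1.0]]
wrist_force: [0.2, -0.6, 0.4]
width: 0.0001
grip_force: 0.0
[ 0.61999227 -0.17707784  0.15213498] [[1.0, -0.0004, 0.0014], [-0.0004, -1.0, -0.0006], [0.0014, 0.0006, -1.0]]
[[-0.54, 0.67], [-0.61, 0.61], [-0.67, 0.54], [-0.72, 0.47], [-0.76, 0.39], [-0.8, 0.31], [-0.83, 0.22], [-0.85, 0.14], [-0.86, 0.05], [-0.86, -0.04], [-0.85, -0.13], [-0.83, -0.22], [-0.8, -0.31], [-0.77, -0.39], [-0.72, -0.47], [-0.67, -0.54], [-0.61, -0.61], [-0.54, -0.67], [-0.47, -0.72], [-0.39, -0.76], [-0.31, -0.8], [-0.22, -0.83], [-0.14, -0.85], [-0.05, -0.86], [0.04, -0.86], [0.13, -0.85], [0.22, -0.83], [0.31, -0.8], [0.39, -0.77], [0.47, -0.72], [0.54, -0.67], [0.61, -0.61], [0.67, -0.54], [0.72, -0.47], [0.76, -0.39], [0.8, -0.31], [0.83, -0.22], [0.85, -0.14], [0.86, -0.05], [0.86, 0.04], [0.85, 0.13], [0.83, 0.22], [0.8, 0.31], [0.77, 0.39], [0.72, 0.47], [0.67, 0.54], [0.61, 0.61], [0.54, 0.67], [0.47, 0.72], [0.39, 0.76], [0.31, 0.8], [0.22, 0.83]]
```

View pics/start.png

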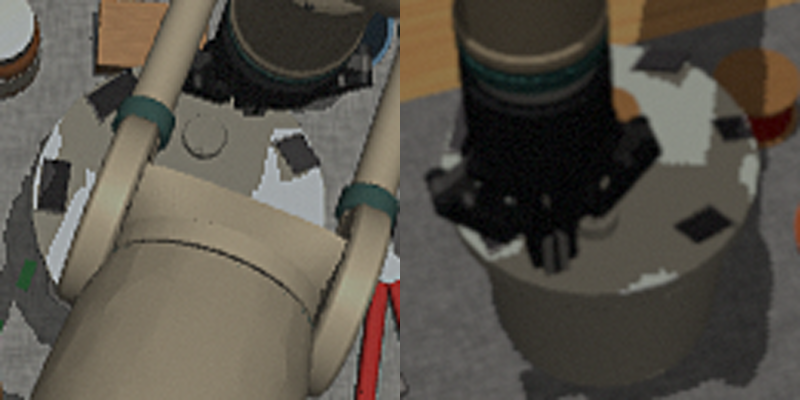

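The fingertips hang at (550,265) in the right half, over the lid between the cap and tab 1 and clear of both. I begin with tab 1.

```bash
python3 -m creep '[[[0,0,0.1],[0,0,0],-1],[[-0.54,0.67,0],[0,0,0],-1],[[-0.61,0.61,0],[0,0,0],-1],[[-0.67,0.54,0],[0,0,0],-1],[[-0.72,0.47,0],[0,0,0],-1],[[-0.76,0.39,0],[0,0,0],-1],[[-0.8,0.31,0],[0,0,0],-1]]'; python3 -m creep '[[[-0.83,0.22,0],[0,0,0],-1],[[-0.85,0.14,0],[0,0,0],-1],[[-0.86,0.05,0],[0,0,0],-1],[[0,0,0],[0,0,0],-1]]'; python3 - <<'E'
from h import *
d=get_image("scene"); cv2.imwrite("pics/t1.png",cv2.resize(d["frame"][205:345,250:390,::-1],(560,560),interpolation=cv2.INTER_CUBIC))
a=np.radians(-21.9-68); print(state()["tcp_pos"],.553+.082*np.cos(a),-.1285+.082*np.sin(a))
E
```

```text
clock: 4.8
tcp_pos: [0.5774, -0.2074, 0.1503]
tool_rot: [[1.0, -0.001, -0.001], [-0.001, -1.0, -0.0], [-0.001, 0.0, -1.0]]
wrist_force: [1.1, -0.2, 0.4]
width: 0.0001
grip_force: 0.2
clock: 5.2
tcp_pos: [0.5515, -0.2107, 0.1503]
tool_rot: [[1.0, -0.001, -0.001], [-0.001, -1.0, 0.0], [-0.001, -0.0, -1.0]]
wrist_force: [-0.5, 0.4, -0.7]
width: 0.0003
grip_force: 0.0
[ 0.5524101  -0.21073869  0.15033198] 0.5531431169260037 -0.2104998751068896
```

View pics/t1.png

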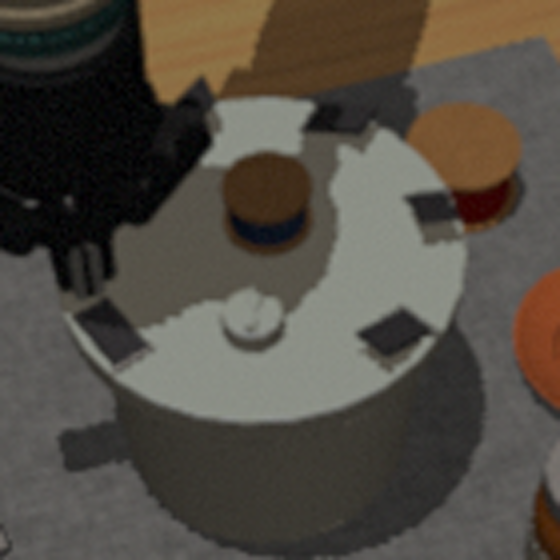

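```bash
cat > chk.py <<'E'
from fit import *
p=np.load("pose.npy")
def chk(f,tabs,o=p[11:13],name="scene"):
    D=dict(d); g=cv2.cvtColor(f,cv2.COLOR_RGB2GRAY).astype(float)
    for i in tabs:
        best=[]
        for th in np.arange(0,.91,.1):
            m=np.zeros((480*8,640*8),np.uint8); cv2.fillConvexPoly(m,np.round((poly(d,tab(*p[:3],i,th)).reshape(-1,2)+o+.5)*8).astype(int),1)
            w=cv2.resize(m.astype(np.float32),(640,480),interpolation=cv2.INTER_AREA)
            ring=cv2.dilate(w,np.ones((5,5)))-w
            best.append((ring*g).sum()/ring.sum()-(w*g).sum()/w.sum())
        print(i+1,np.round(best).tolist())
E
python3 - <<'E'
import chk,cv2
from h import *
chk.d=get_image("scene")
print("before"); chk.chk(cv2.imread("pics/scene0.png")[:,:,::-1].copy(),[0,1,2,3,4,5])
print("now"); chk.chk(chk.d["frame"],[0,3,4,5])
E
```

```text
before
1 [44.0, 51.0, 59.0, 64.0, 69.0, 72.0, 73.0, 72.0, 69.0, 64.0]
2 [38.0, 40.0, 43.0, 45.0, 46.0, 46.0, 45.0, 44.0, 42.0, 39.0]
3 [27.0, 29.0, 32.0, 34.0, 37.0, 41.0, 48.0, 55.0, 58.0, 51.0]
4 [36.0, 41.0, 45.0, 46.0, 48.0, 45.0, 35.0, 28.0, 26.0, 25.0]
5 [31.0, 36.0, 41.0, 41.0, 38.0, 42.0, 42.0, 32.0, 30.0, 25.0]
6 [39.0, 48.0, 55.0, 62.0, 64.0, 58.0, 45.0, 38.0, 34.0, 29.0]
now
1 [53.0, 52.0, 49.0, 45.0, 41.0, 38.0, 35.0, 33.0, 31.0, 31.0]
4 [26.0, 31.0, 36.0, 37.0, 37.0, 37.0, 32.0, 29.0, 29.0, 28.0]
5 [33.0, 38.0, 44.0, 44.0, 41.0, 45.0, 45.0, 34.0, 32.0, 26.0]
6 [40.0, 50.0, 58.0, 65.0, 68.0, 62.0, 47.0, 40.0, 36.0, 31.0]
```

Tab 1 is now flat: the match peaks at 0, where it had peaked at 0.6. The wrist force stayed near 0. I continue over tabs 2 and 3.

```bash
python3 -m creep '[[[-0.86,-0.04,0],[0,0,0],-1],[[-0.85,-0.13,0],[0,0,0],-1],[[-0.83,-0.22,0],[0,0,0],-1],[[-0.8,-0.31,0],[0,0,0],-1],[[-0.77,-0.39,0],[0,0,0],-1],[[-0.72,-0.47,0],[0,0,0],-1],[[-0.67,-0.54,0],[0,0,0],-1],[[-0.61,-0.61,0],[0,0,0],-1],[[0,0,0],[0,0,0],-1]]' && python3 -m creep '[[[-0.54,-0.67,0],[0,0,0],-1],[[-0.47,-0.72,0],[0,0,0],-1],[[-0.39,-0.76,0],[0,0,0],-1],[[-0.31,-0.8,0],[0,0,0],-1],[[-0.22,-0.83,0],[0,0,0],-1],[[-0.14,-0.85,0],[0,0,0],-1],[[-0.05,-0.86,0],[0,0,0],-1],[[0.04,-0.86,0],[0,0,0],-1],[[0.13,-0.85,0],[0,0,0],-1],[[0,0,0],[0,0,0],-1]]'; python3 - <<'E'
import chk,cv2
from h import *
chk.d=get_image("scene")
chk.chk(chk.d["frame"],[0,1,2,3,4,5])
d=chk.d; cv2.imwrite("pics/t3.png",cv2.resize(d["frame"][205:345,250:390,::-1],(560,560),interpolation=cv2.INTER_CUBIC))
a=np.radians(-21.9-170); print(state()["tcp_pos"],.553+.082*np.cos(a),-.1285+.082*np.sin(a))
E
```

```text
clock: 6.2
tcp_pos: [0.4908, -0.1825, 0.1502]
tool_rot: [[1.0, 0.0, -0.001], [0.0, -1.0, 0.001], [-0.001, -0.001, -1.0]]
wrist_force: [0.1, -0.1, -0.1]
width: 0.0
grip_force: 0.0
clock: 7.2
tcp_pos: [0.4725, -0.1104, 0.1501]
tool_rot: [[1.0, 0.001, -0.0], [0.001, -1.0, 0.001], [-0.0, -0.001, -1.0]]
wrist_force: [-0.0, -0.2, 0.2]
width: -0.0003
grip_force: 0.0
1 [67.0, 66.0, 62.0, 58.0, 54.0, 50.0, 47.0, 44.0, 42.0, 40.0]
2 [61.0, 59.0, 55.0, 50.0, 46.0, 42.0, 38.0, 36.0, 34.0, 33.0]
3 [54.0, 56.0, 53.0, 45.0, 37.0, 29.0, 21.0, 14.0, 11.0, 10.0]
4 [29.0, 34.0, 38.0, 39.0, 41.0, 38.0, 29.0, 24.0, 23.0, 21.0]
5 [30.0, 34.0, 40.0, 39.0, 37.0, 42.0, 42.0, 31.0, 28.0, 22.0]
6 [40.0, 49.0, 57.0, 63.0, 66.0, 60.0, 46.0, 39.0, 35.0, 30.0]
[ 0.47265971 -0.11105508  0.15019442] 0.4727622632216542 -0.11159125679747639
```

View pics/t3.png

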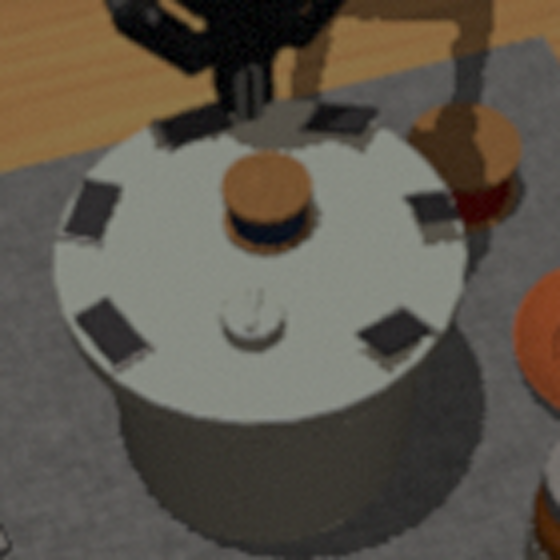

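Tabs 1 to 3, at (112,330), (90,208) and (190,125), lie flat. The fingers at (250,90) are between tabs 3 and 4, and the spool at (265,195) hasn't moved. I go on over tabs 4 to 6.

```bash
python3 -m creep '[[[0.22,-0.83,0],[0,0,0],-1],[[0.31,-0.8,0],[0,0,0],-1],[[0.39,-0.77,0],[0,0,0],-1],[[0.47,-0.72,0],[0,0,0],-1],[[0.54,-0.67,0],[0,0,0],-1],[[0.61,-0.61,0],[0,0,0],-1],[[0.67,-0.54,0],[0,0,0],-1],[[0.72,-0.47,0],[0,0,0],-1],[[0,0,0],[0,0,0],-1]]' && python3 -m creep '[[[0.76,-0.39,0],[0,0,0],-1],[[0.8,-0.31,0],[0,0,0],-1],[[0.83,-0.22,0],[0,0,0],-1],[[0.85,-0.14,0],[0,0,0],-1],[[0.86,-0.05,0],[0,0,0],-1],[[0.86,0.04,0],[0,0,0],-1],[[0.85,0.13,0],[0,0,0],-1],[[0.83,0.22,0],[0,0,0],-1],[[0.8,0.31,0],[0,0,0],-1],[[0,0,0],[0,0,0],-1]]'; python3 - <<'E'
import chk
from h import *
chk.d=get_image("scene"); chk.chk(chk.d["frame"],[0,1,2,3,4,5])
a=np.radians(-21.9-272); print(state()["tcp_pos"],.553+.082*np.cos(a),-.1285+.082*np.sin(a))
E
```

```text
clock: 8.15
tcp_pos: [0.5133, -0.0571, 0.1502]
tool_rot: [[1.0, 0.001, 0.001], [0.001, -1.0, 0.0], [0.001, -0.0, -1.0]]
wrist_force: [-0.0, -0.7, 0.4]
width: -0.0001
grip_force: 0.1
clock: 9.15
tcp_pos: [0.5878, -0.0543, 0.1502]
tool_rot: [[1.0, -0.001, 0.001], [-0.001, -1.0, -0.001], [0.001, 0.001, -1.0]]
wrist_force: [-0.9, -0.7, -0.0]
width: -0.0003
grip_force: 0.2
1 [67.0, 67.0, 62.0, 58.0, 54.0, 50.0, 47.0, 44.0, 42.0, 41.0]
2 [61.0, 60.0, 55.0, 50.0, 46.0, 42.0, 38.0, 36.0, 35.0, 33.0]
3 [63.0, 64.0, 59.0, 51.0, 43.0, 37.0, 31.0, 26.0, 21.0, 17.0]
4 [15.0, 17.0, 15.0, 12.0, 11.0, 11.0, 11.0, 12.0, 13.0, 6.0]
5 [2.0, -0.0, -2.0, -3.0, -2.0, 0.0, 3.0, 4.0, 1.0, 1.0]
6 [40.0, 49.0, 57.0, 64.0, 66.0, 61.0, 46.0, 40.0, 36.0, 30.0]
[ 0.58695909 -0.05399906  0.15016378] 0.5862216101159488 -0.053531175670790354
```

```bash
python3 -m creep '[[[0.77,0.39,0],[0,0,0],-1],[[0.72,0.47,0],[0,0,0],-1],[[0.67,0.54,0],[0,0,0],-1],[[0.61,0.61,0],[0,0,0],-1],[[0.54,0.67,0],[0,0,0],-1],[[0.47,0.72,0],[0,0,0],-1],[[0.39,0.76,0],[0,0,0],-1],[[0.31,0.8,0],[0,0,0],-1],[[0.2,0.7,0],[0,0,0],-1],[[0,0,0],[0,0,0],-1],[[0,0,0],[0,0,0],-1]]' && python3 -m creep '[[[0,0,-1],[0,0,0],-1],[[0,0,-3],[0,0,0],-1],[[0,0,-4],[0,0,0],-1],[[0,0,-3],[0,0,0],-1],[[-3,2.5,0],[0,0,0],-1],[[-3,2.5,0],[0,0,0],-1],[[-3,2.5,0],[0,0,0],-1],[[-3,2.5,0],[0,0,0],-1],[[-3,2.5,0],[0,0,0],-1],[[-3,2.5,0],[0,0,0],-1],[[-3,2.5,0],[0,0,0],-1],[[-3,2.5,0],[0,0,0],-1],[[-3,2.5,0],[0,0,0],-1],[[-3,2.5,0],[0,0,0],-1],[[-3,2.5,0],[0,0,0],-1],[[-3,2.5,0],[0,0,0],-1],[[0,0,0],[0,0,0],-1]]'; python3 - <<'E'
import chk
from h import *
chk.d=get_image("scene"); chk.chk(chk.d["frame"],[0,1,2,3,4,5])
v=[cv2.resize(chk.d["frame"][215:345,250:380,::-1],(400,400),interpolation=cv2.INTER_CUBIC),cv2.resize(get_image("top")["frame"][140:270,285:415,::-1],(400,400),interpolation=cv2.INTER_CUBIC)]
cv2.imwrite("pics/end.png",np.hstack(v))
E
```

```text
clock: 10.3
tcp_pos: [0.6329, -0.1104, 0.1503]
tool_rot: [[1.0, -0.001, -0.0], [-0.001, -1.0, 0.0], [-0.0, -0.0, -1.0]]
wrist_force: [-0.2, -0.0, 0.2]
width: -0.0002
grip_force: 0.0
clock: 12.0
tcp_pos: [0.27, -0.4126, 0.2612]
tool_rot: [[1.0, -0.005, -0.001], [-0.005, -1.0, -0.003], [-0.001, 0.003, -1.0]]
wrist_force: [0.2, -0.5, -0.4]
width: 0.0004
grip_force: 0.0
1 [66.0, 65.0, 61.0, 57.0, 53.0, 49.0, 46.0, 43.0, 41.0, 40.0]
2 [60.0, 58.0, 54.0, 49.0, 45.0, 41.0, 38.0, 36.0, 34.0, 33.0]
3 [61.0, 63.0, 58.0, 50.0, 42.0, 36.0, 31.0, 25.0, 20.0, 17.0]
4 [54.0, 57.0, 51.0, 38.0, 29.0, 25.0, 23.0, 21.0, 20.0, 20.0]
5 [55.0, 56.0, 45.0, 34.0, 30.0, 24.0, 21.0, 19.0, 22.0, 18.0]
6 [62.0, 67.0, 61.0, 50.0, 42.0, 38.0, 34.0, 31.0, 29.0, 24.0]
```

View pics/end.png

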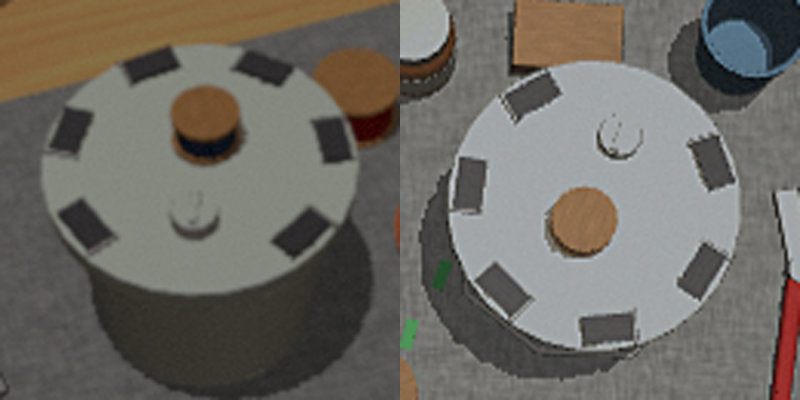

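All six tabs lie flat in both views, with the finger height implying about 0.05 rad. The spool and pail haven't moved, and the arm is clear. I hand in.

```bash
python3 -c "
from plant import *
print(finish_job())"
```

```text
the job is handed in; nothing more can be done
None
```

The job is handed in: all six tabs were folded flat in one clockwise pass from the filler cap, and the last pictures show the pail and lid spool where they stood and the arm clear; no verdict was returned.

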